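Clamp a reagent bottle with a fold-out crank

ROBOT

A 6-joint arm with a two-finger parallel gripper is mounted at the origin on the work surface. World frame = base frame: x ahead of the robot, y to its left, z up, the work surface at z = 0. Lengths are in m, angles in rad, forces in N, time in s.
With the tool pointing down it reaches from about 0.425 to 0.95 m from the base axis. Payload 3.5 kg.
Tool frame: the origin (TCP) lies on the centre line of the jaws, within the pads' length; the fingertips stand 17 mm ahead of it and the grasp point (between the pads) lies 2 mm behind it; z points along the fingers, y is the line along which they close (so a half turn about z gives the same grasp; the last joint's range is limited). The gripper opens to 85 mm and grips with 20 to 120 N. Pads are 22 mm wide; open, the fingers measure 114 mm over their backs; the gripper's body (76 mm by 85 mm) begins 54 mm behind the grasp point. The pads swing forward as they close: fully open they stand 13 mm farther back than shut.
Start: joints at [-1.255, 0.286, 1.577, -0, 1.279, -0.15], TCP at [0.303, -0.603, 0.248] pointing down, gripper open.
Joint ranges: [-2.77, 2.77], [-0.9, 2.22], [0.21, 2.48], [-1.53, 4.67], [0.24, 2.81], [-2.84, 2.84]. Speed limits (rad/s): [2.79, 2.79, 3.14, 3.14, 3.14, 3.14].

INTERFACE

Orientations are given as a unit quaternion [x, y, z, w].
In Python, from plant import ctrl gives the robot as it stands. The module is installed in compiled form; this text tells all that it offers.
- The arm moves only by the tool drive_tool, never from a script. Its argument "moves" is a list of rows, each a list of 3 entries, a list of its own where there are three numbers: the turn, a rotation vector about the tool's x, y, z in rad, then the shift along the tool's x, y, z in m, then the finger opening in m, from 0 to 0.0854. A call has 1 to 5 rows; each row shifts and turns the commanded pose from where the row before left it, along the tool's axes as they then stand; what a row does not reach is not made up. A row lasts 1/8 s, in which the tool goes at most 62.5 mm and 10.7 degrees, less where a joint would pass 70% of its speed; a pose out of reach is approached as far as the arm can. A call with a gripper value outside its range is refused whole. The fingers move at their own pace and stop on an object; "grip_force" is the grip in N (left out, the last holds). Time passes only in rows, so rows that do not move let the fingers close. It gives the time, the measured TCP pose, the force, the opening and the grip force at its end, in the units of the state.
- ctrl.get_state(): the state, without advancing time (a new reading comes with each control period).
- ctrl.read_camera(name): name is "side" or "top"; returns a dict with "image" (400x640x3 uint8, red, green, blue), "fx", "fy", "cx", "cy" (pixels), "dist" ([k1, k2, p1, p2, k3] as OpenCV has them; the pictures are not rectified), "R" (3x3) and "t" (3): a world point X has camera coordinates R X + t. Camera axes: x right, y down, z forward; pixel columns grow to the right and rows downward; lengths in m; the calibration is good to about 2 mm. A picture is of the moment at which its call begins. There is no depth.
- ctrl.sign_off(): hands the job in; it is judged then, once.
The state is a dict: "time": time; "qpos": joint angles; "dq": joint speeds; "joint_efforts": joint torques, N m; "eef_pos": TCP position; "tcp_rot": TCP orientation; "contact_force": force on the tool from outside, world axes, zero at the start; "wrist_torque": the same for the moment, N m; "opening": opening from 0.0 (shut) to 1.0 (fully open); "finger_force": force on a finger pad.
Only numpy, scipy, OpenCV 4.12 (cv2) and the standard library are available. Lean on these libraries where they do the work, as an engineer would, in place of code of your own. Each camera call takes 0.05 s, during which the arm holds its last target. There are 200 camera calls.

TASK

Lift the folded-down handle of the bottle clamp's crank until it stands straight up, then turn the crank clockwise (seen from above) by that handle until the jaw has slid the amber glass bottle against the V stop and holds it snugly, with about 20 N of squeeze and never as much as 50 N. Leave the handle standing up, and do not touch the bottle or disturb the other things on the bench.

Things in the scene. Friction and masses are not known exactly. Their poses are not given: they have to be found in the camera images.
- crank (a joint): Angle of the crank in rad: 0 at the start, growing clockwise seen from above, to 4.6 at most. It drives the jaw to the bottle 14 mm per rad. Its drag is about 0.5 N m at all times (7 N on the handle, 70 mm from the axis), so it stays where it is left; each 10 N of squeeze on the bottle adds 0.14 N m (2 N on the handle). It takes some 1.7 to 3.0 rad until the bottle is seated.
- turret: Round cream housing under the crank, 38 mm radius, its top 62 mm over the table; origin at its underside on the crank axis (12 mm over the table). Its x axis gives the starting direction of the crank arm. Above it a steel hub (12 mm radius) and, 84 to 92 mm over the table, a steel arm 16 mm wide reaching to 82 mm from the axis.
- handle (a joint): Fold angle of the handle in rad: 0 when flat along the top of the arm, pointing in to the crank axis; pi/2 standing straight up; stopped at 1.6. Stiff (0.12 N m, about 2.5 N at the grip), stays where it is left. Black round handle, 18 mm diameter, free end 62 mm from its pivot, best gripped 46 mm from the pivot, across the arm; being round it can turn between the fingers.
- crank_axis (a point): Point on the vertical crank axis at the height of the handle's pivot (103 mm over the table).
- handle_pivot (a point): Centre of the handle's pivot pin, which lies level across the arm, 70 mm from the crank axis, 103 mm over the table; goes round with the crank. Two steel cheeks (30 mm over both, 22 mm along the arm, up to 9 mm above the pin) flank it.
- handle_tip (a point): Centre of the handle's free end, 62 mm from the pivot.
- bed: Dark steel bed plate of the clamp, 120 x 350 x 12 mm, fixed to the table. Origin on the underside straight below the crank axis; its y axis points from the crank to the bottle and the V stop (the jaw's direction of travel), its z axis up. The plate runs from y = -70 to y = 280 mm.
- pad: Black rubber pressure pad, 60 mm wide and 36 mm high, on the cream sliding jaw. Origin at the centre of its face towards the bottle, 44 mm over the table, 106 mm from the crank axis at the start. It is sprung: it yields 1 mm for each 4 N against the jaw, at most 12.5 mm.
- bottle: Amber glass bottle, black cap, 64 mm diameter, 135 mm tall, about 0.35 kg, loose on the bed between pad and V stop. Origin at the centre of its underside. The fixed V stop beyond it (two steel faces, 55 mm high) is set differently each time: a seated bottle stands 162 to 180 mm from the crank axis. Where the squeeze begins is to be felt at the handle.
- amber_tall: Bystander: larger amber bottle, 72 mm diameter, 170 mm tall, beyond the V stop. Origin at the centre of its underside.
- amber_small: Bystander: small amber bottle, 48 mm diameter, 100 mm tall, beside the bed on its far side. Origin at the centre of its underside.
- white_jar: Bystander: white plastic jar, 70 mm diameter, 85 mm tall. Origin at the centre of its underside.
- beaker: Bystander: glass beaker, 70 mm diameter, 90 mm tall. Origin at the centre of its underside.
- spatula: Bystander: spatula, 170 mm long, lying flat. Origin at the centre of its underside.
- spare_collar: Bystander: black plastic ring, 40 mm diameter, 12 mm high, on the table beside the bed on its near side. Origin at the centre of its underside.
- label_tray: Bystander: grey open tray, 160 x 110 x 35 mm. Origin at the centre of its underside.
Mind the look-alikes: they are no part of the job. What is shaped like the bottle but green or red is not meant.

How it is judged:
By the outcome, as a careful person would: the job done as asked, in the order asked, and still so for the second after the job is handed in, with the robot touching nothing.
It also fails if it takes over 70 s, if anything falls off the work surface, if the arm or the gripper's body presses on something with over 40 N, if the wrist force passes 120 N, or if a joint passes its speed limit or range.

## Working session

There is one attempt and no reset: what is moved stays moved. The work goes in short steps, Python scripts to look and compute and a tool call to move; the robot and the scene stay as the last step left them, time stands still between calls to the robot, and variables do not carry over. Pictures are saved under pics/ and viewed, at most 10 in all, crops included, and the job is handed in when it is done.

Besides the shell and the picture viewer there is one more tool, called after "Emit:" as a command line: name --argument value ..., lists and objects as JSON in quotes. drive_tool: Moves the arm, as the interface text tells. Its arguments: {"type":"object","properties":{"moves":{"type":"array","items":{"type":"array"}},"grip_force":{"type":"number"}},"required":["moves"]}

```bash
mkdir -p pics
python3 - <<'E'
from plant import ctrl
import cv2,pickle
d={}
for n in("top","side"):
    c=ctrl.read_camera(n);d[n]=c
    cv2.imwrite(f"pics/{n}0.png",c["image"][:,:,::-1])
    print(n,c["fx"],c["fy"],c["cx"],c["cy"],c["dist"],c["R"],c["t"])
pickle.dump(d,open("cam0.pkl","wb"))
print(ctrl.get_state())
E
```

```text
top 456.40283221953496 456.40283221953496 316.24618012158686 194.8930012638199 [-0.10576264  0.          0.          0.          0.        ] [[ 1.97857111e-02 -9.99804098e-01 -5.39571056e-04]
 [-9.98398232e-01 -1.97292729e-02 -5.30257052e-02]
 [ 5.30046720e-02  1.58785807e-03 -9.98593002e-01]] [0.01548751 0.55974126 1.46007483]
side 428.0651643401234 428.0651643401234 314.44284104614957 197.74524494875936 [0.03123874 0.         0.         0.         0.        ] [[-0.97483254 -0.22251638 -0.01371084]
 [-0.1037923   0.50741757 -0.85542654]
 [ 0.19730353 -0.83247455 -0.51774264]] [0.55681184 0.09657307 1.30085854]
{'time': 0.1, 'qpos': array([-1.25499920e+00,  2.87103900e-01,  1.57803844e+00, -9.61879202e-06,
        1.27858877e+00, -1.49995464e-01]), 'dq': array([ 0.00055087, -0.00298933, -0.0040479 , -0.00107495,  0.0003952 ,
        0.00264275]), 'joint_efforts': array([ 5.02875719e-04, -4.07298195e+01, -2.93699938e+01, -1.46366542e-04,
        3.41340303e-03,  9.90403237e-06]), 'eef_pos': array([ 0.30301537, -0.60253907,  0.24706332]), 'tcp_rot': array([ 9.73001145e-01,  2.30797809e-01, -9.31268305e-05, -1.06517717e-03]), 'contact_force': array([0.17347296, 0.25622955, 0.25797702]), 'wrist_torque': array([ 0.00456286, -0.02840306,  0.04219565]), 'finger_force': 0.0, 'opening': 1.0032586282219333}
```

View pics/top0.png

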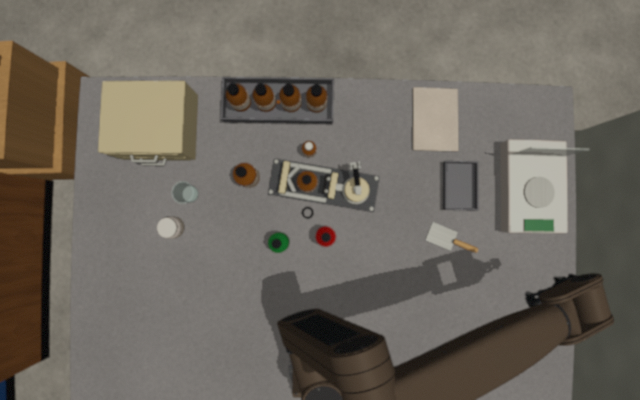

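View pics/side0.png

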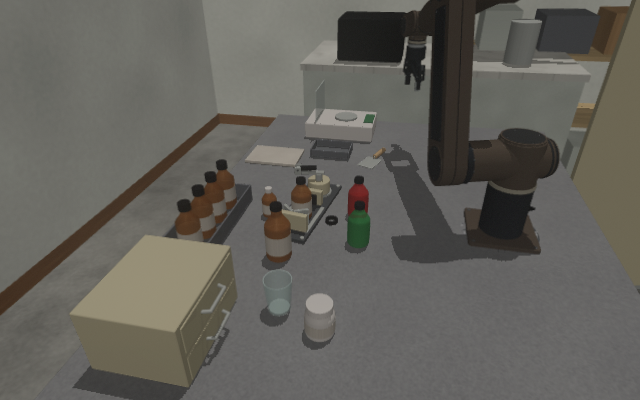

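The top view shows the clamp: bed from (270,165) to (378,205), turret near (356,189), arm and black handle pointing up to about (355,165), and the bottle at (307,181). In the side view the clamp is around (315,190). I'll enlarge both.

Run:
```python
import cv2,pickle,numpy as np
d=pickle.load(open("cam0.pkl","rb"))
a=cv2.resize(d["top"]["image"][150:220,260:390],None,fx=6,fy=6,interpolation=cv2.INTER_CUBIC)
b=cv2.resize(d["side"]["image"][155:240,250:350],None,fx=6,fy=6,interpolation=cv2.INTER_CUBIC)
cv2.imwrite("pics/crop0.png",a[:,:,::-1]);cv2.imwrite("pics/crop1.png",cv2.convertScaleAbs(b[:,:,::-1],alpha=1.6))
```

```text
(no output)
```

View pics/crop0.png

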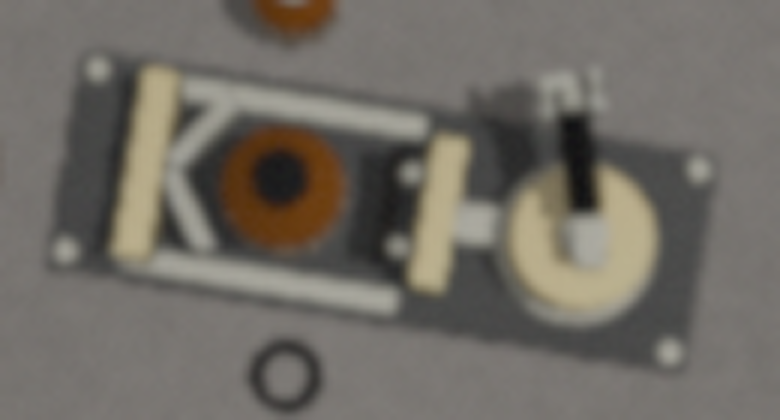

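View pics/crop1.png

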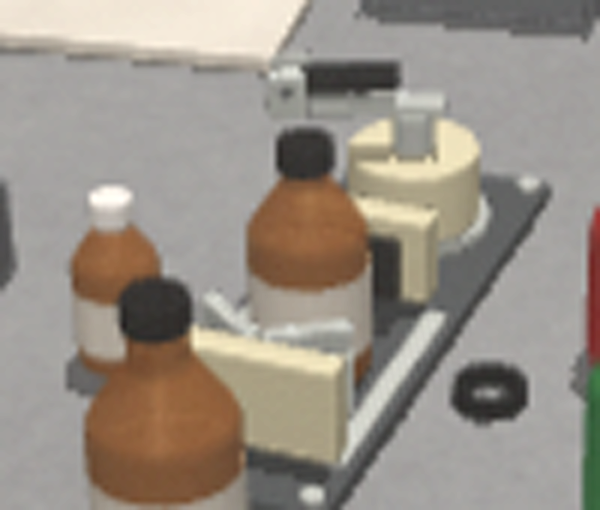

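Top crop: turret top centre at (585,237), cheeks at (573,92), handle's free end at (583,212), bed corners at (85,50), (715,155), (685,372) and (48,270). In the side crop the arm points left, with the cheeks at (288,90) and the handle end at (400,75).

```bash
cat > h.py <<'E'
import cv2,pickle,numpy as np
from scipy.spatial.transform import Rotation as Ro
def KD(c): return np.array([[c["fx"],0,c["cx"]],[0,c["fy"],c["cy"]],[0,0,1]]),np.array(c["dist"])
def ray(c,u,v,z):
    K,D=KD(c);p=cv2.undistortPoints(np.array([[[u,v]]],float),K,D)[0,0]
    R=np.array(c["R"]);t=np.array(c["t"]);o=-R.T@t;w=R.T@np.array([*p,1.]);return o+w*(z-o[2])/w[2]
def proj(c,X):
    K,D=KD(c);return cv2.projectPoints(np.array(X,float).reshape(-1,3),cv2.Rodrigues(np.array(c["R"]))[0],np.array(c["t"]),K,D)[0][:,0]
E
python3 - <<'E'
from h import *
d=pickle.load(open("cam0.pkl","rb"));T=d["top"];S=d["side"]
f=lambda x,y,z:ray(T,260+(x+.5)/6-.5,150+(y+.5)/6-.5,z)
for n,a in dict(turret=(585,237,.062),cheek=(573,92,.108),hend=(583,212,.108),hub=(587,242,.092),bottlecap=(280,178,.147)).items():print(n,f(*a).round(4))
C=np.array([f(*a,.012) for a in((85,50),(715,155),(685,372),(48,270))]);print(C.round(4))
yb=(C[0]+C[3]-C[1]-C[2]);print("len",np.linalg.norm(yb)/2,"w",np.linalg.norm(C[0]-C[3]),np.linalg.norm(C[1]-C[2]));yb/=np.linalg.norm(yb)
ax=(C[1]+C[2])/2+.07*yb;print("axis from bed",ax,"yb",yb)
# side
g=lambda x,y,z:ray(S,250+(x+.5)/6-.5,155+(y+.5)/6-.5,z)
print("side cheek pin",g(288,92,.103).round(4),"hub top",g(420,100,.09).round(4),"hend",g(400,75,.103).round(4))
E
```

```text
turret [ 0.5776 -0.1011  0.062 ]
cheek [ 0.648  -0.0899  0.108 ]
hend [ 0.5871 -0.0958  0.108 ]
hub [ 0.573  -0.0995  0.092 ]
bottlecap [0.5979 0.0567 0.147 ]
[[ 0.6773  0.1673  0.012 ]
 [ 0.6269 -0.1754  0.012 ]
 [ 0.5091 -0.1606  0.012 ]
 [ 0.5574  0.1843  0.012 ]]
len 0.34738179849456524 w 0.12116289651288246 0.11877581290946065
axis from bed [ 0.57793129 -0.09873888  0.012     ] yb [0.14210706 0.98985129 0.        ]
side cheek pin [ 0.6432 -0.0685  0.103 ] hub top [ 0.5744 -0.0978  0.09  ] hend [ 0.5865 -0.101   0.103 ]
```

Axis is at about (0.577,-0.0995) and the arm points about 8° from +x, which puts the pivot at (0.646,-0.090). The two views agree, and the bed measures 347 x 120 mm, as it should. I'll put tool x pointing in to the axis, so the wrist can turn along with the crank. First rows: turn, with one combined shift to see which axes the shift uses.

Emit:
drive_tool --moves '[[[0,0,-0.18],[0.05,0,0],0.0854],[[0,0,-0.18],[0,0,0],0.0854],[[0,0,-0.18],[0,0,0],0.0854],[[0,0,-0.18],[0,0,0],0.0854],[[0,0,0],[0,0,0],0.0854]]'

```text
time: 0.72
eef_pos: [0.3478, -0.5803, 0.2476]
tcp_rot: [0.83, 0.558, 0.0, -0.001]
contact_force: [0.1, -0.7, 0.7]
opening: 0.996
finger_force: 0.0
```

Emit:
drive_tool --moves '[[[0,0,-0.18],[0,0,0],0.0854],[[0,0,-0.18],[0,0,0],0.0854],[[0,0,-0.18],[0,0,0],0.0854],[[0,0,-0.18],[0,0,0],0.0854],[[0,0,-0.18],[0,0,0],0.0854]]'

```text
time: 1.35
eef_pos: [0.3477, -0.5805, 0.2479]
tcp_rot: [0.503, 0.864, 0.0, -0.0]
contact_force: [0.0, 0.3, 0.7]
opening: 1.0
finger_force: 0.0
```

Emit:
drive_tool --moves '[[[0,0,-0.18],[0,0,0],0.0854],[[0,0,-0.18],[0,0,0],0.0854],[[0,0,-0.18],[0,0,0],0.0854],[[0,0,-0.18],[0,0,0],0.0854],[[0,0,-0.18],[0,0,0],0.0854]]'

```text
time: 1.98
eef_pos: [0.3477, -0.5805, 0.2479]
tcp_rot: [0.077, 0.997, 0.0, -0.0]
contact_force: [-0.1, -0.1, -0.1]
opening: 1.0
finger_force: 0.0
```

Shifts use the axes from before the row's turn. Now I move above the grip point and finish the yaw.

Emit:
drive_tool --moves '[[[0,0,0],[-0.0194,0.0575,0],0.0854],[[0,0,0],[-0.0194,0.0575,0],0.0854],[[0,0,0],[-0.0194,0.0575,0],0.0854],[[0,0,0],[-0.0194,0.0575,0],0.0854],[[0,0,0],[-0.0194,0.0575,0],0.0854]]'

```text
time: 2.6
eef_pos: [0.4888, -0.3098, 0.2482]
tcp_rot: [0.08, 0.997, 0.0, 0.0]
contact_force: [1.0, 0.4, 0.4]
opening: 0.998
finger_force: 0.0
```

Emit:
drive_tool --moves '[[[0,0,0],[-0.0194,0.0575,0],0.0854],[[0,0,0],[-0.0194,0.0575,0],0.0854],[[0,0,0],[-0.0194,0.0575,0],0.0854],[[0,0,0],[-0.0194,0.0575,0],0.0854],[[0,0,-0.15],[0,0,0],0.0854]]'

```text
time: 3.22
eef_pos: [0.6017, -0.0924, 0.2481]
tcp_rot: [-0.0, 1.0, 0.0, 0.0]
contact_force: [0.1, -0.7, -0.3]
opening: 1.0
finger_force: 0.0
```

Emit:
drive_tool --moves '[[[0,0,-0.145],[0,0,0],0.06],[[0,0,0],[0,0,0.04],0.05],[[0,0,0],[0,0,0.03],0.05],[[0,0,0],[0,0,0],0.05]]'

```text
time: 3.72
eef_pos: [0.5986, -0.0958, 0.1748]
tcp_rot: [-0.068, 0.998, 0.001, -0.003]
contact_force: [-0.7, -0.2, 1.1]
opening: 0.586
finger_force: 0.0
```

Run:
```python
from plant import ctrl
from h import *
s=ctrl.get_state();print(s["qpos"].round(3),s["eef_pos"],Ro.from_quat(s["tcp_rot"]).as_matrix().round(3))
a=ctrl.read_camera("top")["image"];b=ctrl.read_camera("side")["image"]
a=cv2.resize(a[130:220,300:400],None,fx=4,fy=4,interpolation=cv2.INTER_CUBIC)
b=cv2.resize(b[130:220,260:360],None,fx=4,fy=4,interpolation=cv2.INTER_CUBIC)
cv2.imwrite("pics/c2.png",cv2.convertScaleAbs(np.hstack([a,b])[:,:,::-1],alpha=1.5))
```

```text
[-0.326  0.21   1.809  0.     1.13  -2.033] [ 0.59855392 -0.09580922  0.17483701] [[-0.991 -0.136 -0.007]
 [-0.136  0.991  0.002]
 [ 0.006  0.003 -1.   ]]
```

View pics/c2.png

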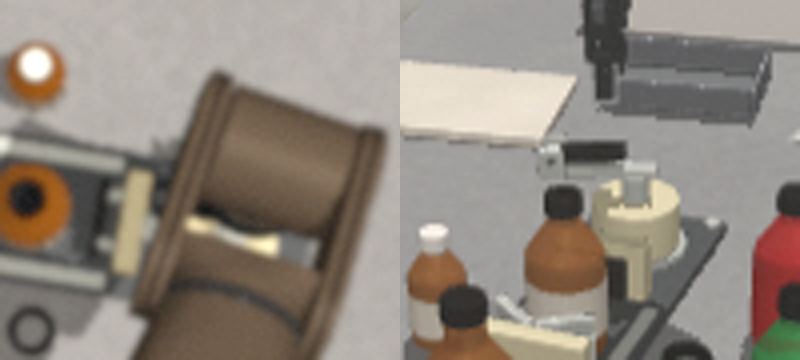

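The open fingers are straight above the handle (finger tip at (605,95), handle at (595,152) in the right-hand half), and the cheeks at (548,158) are clear. Going down now, then closing.

Emit:
drive_tool --moves '[[[0,0,0],[0,0,0.04],0.05],[[0,0,0],[0,0,0.032],0.05],[[0,0,0],[0,0,0],0.05],[[0,0,0],[0,0,0],0.03],[[0,0,0],[0,0,0],0.024]]' --grip_force 30

```text
time: 4.45
eef_pos: [0.6023, -0.0967, 0.1092]
tcp_rot: [-0.069, 0.998, -0.0, 0.002]
contact_force: [0.7, 1.9, 0.0]
opening: 0.279
finger_force: 0.4
```

Emit:
drive_tool --moves '[[[0,0,0],[0,0,0],0.02],[[0,0,0],[0,0,0],0.017],[[0,0,0],[0,0,0],0.014]]'

```text
time: 4.82
eef_pos: [0.6018, -0.0941, 0.1085]
tcp_rot: [-0.069, 0.998, 0.002, 0.002]
contact_force: [0.8, 8.3, 3.0]
opening: 0.201
finger_force: 29.1
```

Gripped at 17 mm opening. The handle lies about 3 mm to the +y side and the grasp is 5 mm high, so I ease off, correct and regrip.

Emit:
drive_tool --moves '[[[0,0,0],[0,0,0],0.026],[[0,0,0],[0,0.003,0.005],0.026],[[0,0,0],[0,0,0],0.026],[[0,0,0],[0,0,0],0.018],[[0,0,0],[0,0,0],0.014]]'

```text
time: 5.45
eef_pos: [0.6, -0.0939, 0.1011]
tcp_rot: [-0.07, 0.998, -0.0, -0.0]
contact_force: [-0.9, -0.2, -0.4]
opening: 0.199
finger_force: 29.2
```

Emit:
drive_tool --moves '[[[0,0,0],[0,0,0],0.012],[[0,0,0],[0,0,0],0.012]]'

```text
time: 5.7
eef_pos: [0.6, -0.0938, 0.1011]
tcp_rot: [-0.07, 0.998, -0.0, -0.0]
contact_force: [-0.9, -3.1, -1.2]
opening: 0.197
finger_force: 29.2
```

Centred now. Lifting along the 46 mm arc with a light grip.

Emit:
drive_tool --moves '[[[0,0,0],[-0.001,0,-0.009],0.012],[[0,0,0],[-0.0026,0,-0.0086],0.012],[[0,0,0],[-0.0042,0,-0.008],0.012],[[0,0,0],[-0.0057,0,-0.007],0.012],[[0,0,0],[0,0,0],0.012]]' --grip_force 22

```text
time: 6.32
eef_pos: [0.6135, -0.0916, 0.1346]
tcp_rot: [-0.07, 0.998, 0.0, -0.001]
contact_force: [-2.1, -4.1, -3.3]
opening: 0.196
finger_force: 27.9
```

Emit:
drive_tool --moves '[[[0,0,0],[-0.007,0,-0.0057],0.012],[[0,0,0],[-0.008,0,-0.0042],0.012],[[0,0,0],[-0.0086,0,-0.0026],0.012],[[0,0,0],[-0.009,0,-0.001],0.012],[[0,0,0],[0,0,0],0.012]]'

```text
time: 6.95
eef_pos: [0.6458, -0.0868, 0.1485]
tcp_rot: [-0.069, 0.998, 0.0, -0.001]
contact_force: [-3.5, -3.0, -1.6]
opening: 0.2
finger_force: 21.8
```

Run:
```python
from plant import ctrl
from h import *
s=ctrl.get_state();print(s["qpos"].round(3),s["eef_pos"],s["contact_force"],s["wrist_torque"])
b=ctrl.read_camera("side")
print(proj(b,[[.648,-.09,.103],[.648,-.09,.165],[.648,-.09,.149]]))
b=cv2.resize(b["image"][120:210,250:350],None,fx=7,fy=6.5,interpolation=cv2.INTER_CUBIC)
cv2.imwrite("pics/c3.png",cv2.convertScaleAbs(b[:,:,::-1],alpha=1.5))
```

```text
[-0.289  0.33   1.713  0.     1.101 -1.999] [ 0.64576212 -0.08684917  0.14850647] [-3.45522444 -3.03659471 -1.58180854] [-0.47547915  0.7499527  -0.0019914 ]
[[297.83235899 166.90665912]
 [297.19584672 150.18623275]
 [297.36303561 154.57435372]]
```

View pics/c3.png

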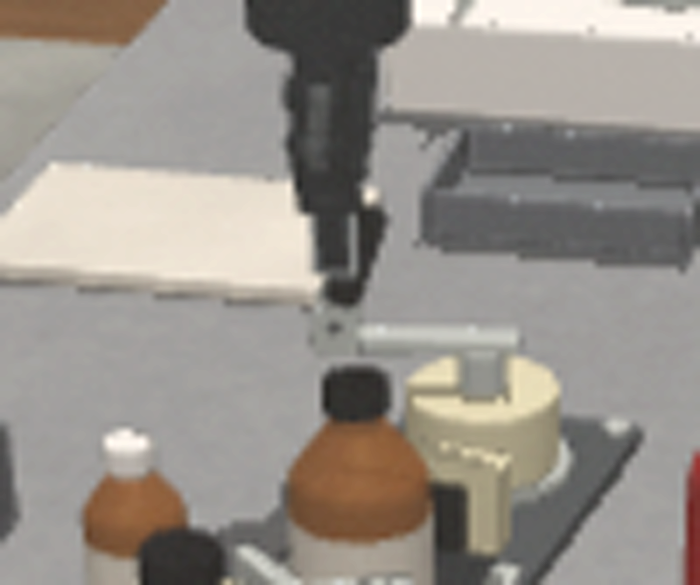

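The handle follows but still leans inwards: it runs from the cheeks at (340,305) up to about (372,203), some 13° off vertical. I'll go on pushing outward in small steps until the 1.6 rad stop is felt.

Emit:
drive_tool --moves '[[[0,0,0],[-0.003,0,0],0.012],[[0,0,0],[-0.003,0,0],0.012],[[0,0,0],[0,0,0],0.012]]'

```text
time: 7.38
eef_pos: [0.6512, -0.086, 0.1486]
tcp_rot: [-0.07, 0.998, 0.0, -0.001]
contact_force: [-6.1, -3.3, 0.6]
opening: 0.189
finger_force: 21.7
```

Emit:
drive_tool --moves '[[[0,0,0],[-0.003,0,0],0.012],[[0,0,0],[0,0,0],0.012]]'

```text
time: 7.62
eef_pos: [0.6569, -0.0852, 0.1491]
tcp_rot: [-0.069, 0.998, 0.0, 0.003]
contact_force: [4.4, 0.7, -2.3]
opening: 0.14
finger_force: 2.6
```

Emit:
drive_tool --moves '[[[0,0,0],[-0.003,0,0],0.012],[[0,0,0],[0,0,0],0.012]]'

```text
time: 7.88
eef_pos: [0.6584, -0.0851, 0.1483]
tcp_rot: [-0.07, 0.998, 0.0, 0.001]
contact_force: [0.5, 0.1, -0.5]
opening: 0.139
finger_force: 0.0
```

The pads slipped past the handle's outer side. I open a little and look.

Emit:
drive_tool --moves '[[[0,0,0],[0,0,0],0.05],[[0,0,0],[-0.02,0,-0.02],0.06],[[0,0,0],[0,0,-0.06],0.06],[[0,0,0],[0,0,0],0.06]]'

```text
time: 8.38
eef_pos: [0.6809, -0.0833, 0.2351]
tcp_rot: [-0.07, 0.998, -0.002, 0.006]
contact_force: [0.3, -0.1, 0.9]
opening: 0.703
finger_force: 0.0
```

Run:
```python
from plant import ctrl
from h import *
s=ctrl.get_state();print(s["eef_pos"],s["contact_force"])
b=ctrl.read_camera("side")
pickle.dump(b,open("s4.pkl","wb"))
b=cv2.resize(b["image"][135:200,280:350],None,fx=9,fy=9,interpolation=cv2.INTER_CUBIC)
cv2.imwrite("pics/c4.png",cv2.convertScaleAbs(b[:,:,::-1],alpha=1.5))
```

```text
[ 0.68087063 -0.08334593  0.2351146 ] [ 0.3322399  -0.07405848  0.93213094]
```

View pics/c4.png

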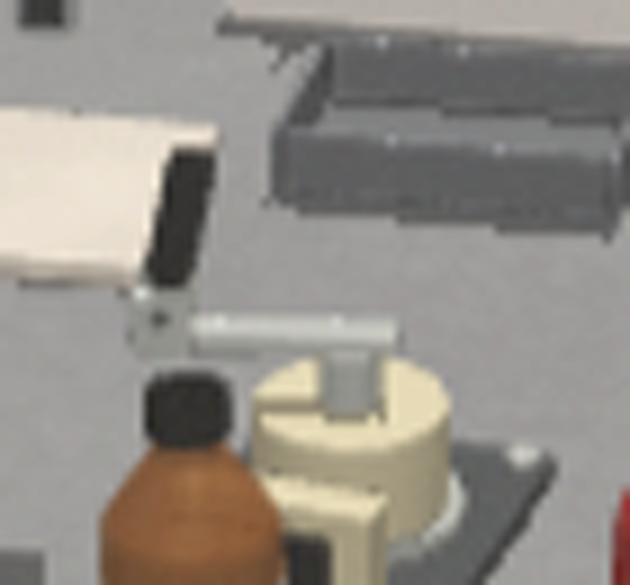

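The handle still leans in about 10° (base at (170,285), top at (192,150)). I'll regrip it centred at its real place, grip harder, and push outward to the stop.

Emit:
drive_tool --moves '[[[0,0,0],[0.038,-0.001,0],0.06],[[0,0,0],[0,0,0.04],0.05],[[0,0,0],[0,0,0.038],0.05],[[0,0,0],[0,0,0],0.03],[[0,0,0],[0,0,0],0.012]]' --grip_force 60

```text
time: 9.05
eef_pos: [0.6398, -0.0884, 0.1495]
tcp_rot: [-0.069, 0.998, 0.001, -0.001]
contact_force: [-1.2, -0.1, -9.8]
opening: 0.192
finger_force: 58.6
```

Emit:
drive_tool --moves '[[[0,0,0],[0,0,0],0.01],[[0,0,0],[0,0,0],0.01],[[0,0,0],[0,0,0],0.01]]'

```text
time: 9.43
eef_pos: [0.6398, -0.0884, 0.1494]
tcp_rot: [-0.07, 0.998, 0.001, -0.0]
contact_force: [-1.6, 2.3, -5.5]
opening: 0.19
finger_force: 58.8
```

Emit:
drive_tool --moves '[[[0,0,0],[-0.004,0,0],0.01],[[0,0,0],[0,0,0],0.01]]'

```text
time: 9.68
eef_pos: [0.6411, -0.0883, 0.1495]
tcp_rot: [-0.07, 0.998, 0.001, -0.005]
contact_force: [-10.1, 1.4, 0.9]
opening: 0.19
finger_force: 59.6
```

Emit:
drive_tool --moves '[[[0,0,0],[-0.002,0,0],0.01],[[0,0,0],[0,0,0],0.01]]'

```text
time: 9.93
eef_pos: [0.6416, -0.0882, 0.1495]
tcp_rot: [-0.07, 0.998, 0.001, -0.008]
contact_force: [-13.0, 1.6, 2.8]
opening: 0.194
finger_force: 59.7
```

At 13 N it barely moves: the hard grip keeps the handle from tilting between the pads. I'll tilt the tool with the handle about the pin instead.

Emit:
drive_tool --moves '[[[0,0.06,0],[-0.001,0,0],0.01],[[0,0.06,0],[-0.0015,0,0],0.01],[[0,0,0],[0,0,0],0.01]]'

```text
time: 10.3
eef_pos: [0.6466, -0.0875, 0.15]
tcp_rot: [-0.07, 0.995, -0.004, -0.064]
contact_force: [-8.8, 2.1, 1.7]
opening: 0.194
finger_force: 59.4
```

Emit:
drive_tool --moves '[[[0,0.05,0],[-0.0015,0,0],0.01],[[0,0,0],[0,0,0],0.01]]'

```text
time: 10.55
eef_pos: [0.6486, -0.0872, 0.15]
tcp_rot: [-0.069, 0.994, -0.005, -0.088]
contact_force: [-8.0, 3.1, -0.4]
opening: 0.193
finger_force: 59.3
```

Run:
```python
from plant import ctrl
from h import *
s=ctrl.get_state();print(s["eef_pos"],s["contact_force"],s["wrist_torque"],Ro.from_quat(s["tcp_rot"]).as_matrix()[:,2])
b=ctrl.read_camera("side")
b=cv2.resize(b["image"][125:190,270:340],None,fx=9,fy=9,interpolation=cv2.INTER_CUBIC)
cv2.imwrite("pics/c5.png",cv2.convertScaleAbs(b[:,:,::-1],alpha=1.8))
```

```text
[ 0.64860349 -0.08721282  0.15001204] [-8.00695097  3.13094447 -0.37342643] [ 0.33035467  1.3606894  -0.13025649] [-0.17415058 -0.02300512 -0.98445027]
```

View pics/c5.png

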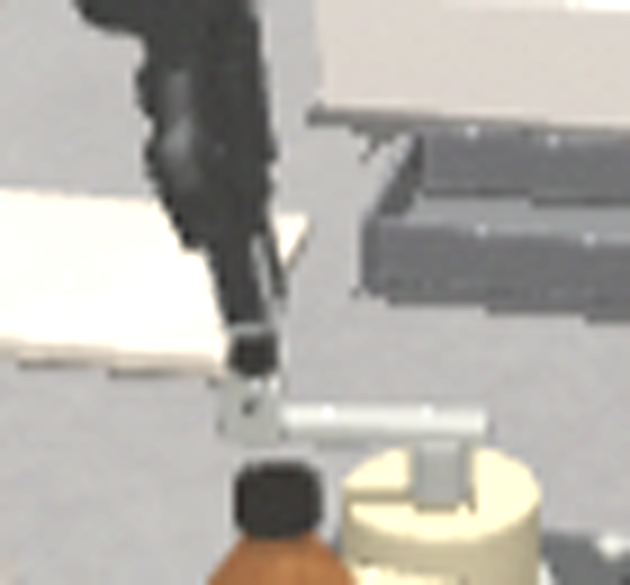

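The visible part of the handle, (253,355) above the pin at (250,410), now looks close to upright. I nudge further to find the stop.

Emit:
drive_tool --moves '[[[0,0.03,0],[-0.0015,0,0],0.01],[[0,0,0],[0,0,0],0.01]]'

```text
time: 10.85
eef_pos: [0.6499, -0.087, 0.1499]
tcp_rot: [-0.069, 0.992, -0.006, -0.103]
contact_force: [-7.7, 3.3, 0.6]
opening: 0.193
finger_force: 59.4
```

Emit:
drive_tool --moves '[[[0,0.03,0],[-0.0015,0,0],0.01],[[0,0,0],[0,0,0],0.01]]'

```text
time: 11.1
eef_pos: [0.6513, -0.0868, 0.1498]
tcp_rot: [-0.069, 0.991, -0.008, -0.118]
contact_force: [-7.4, 3.4, 1.8]
opening: 0.185
finger_force: 59.5
```

Emit:
drive_tool --moves '[[[0,0,0],[0,0,0],0.04],[[0,0,0],[0,0,0],0.06],[[0,0,0],[0,0,-0.045],0.06],[[0,-0.115,0],[0,0,-0.045],0.06],[[0,-0.115,0],[0,0,0],0.06]]'

```text
time: 11.72
eef_pos: [0.6775, -0.0855, 0.2443]
tcp_rot: [-0.07, 0.998, -0.003, 0.009]
contact_force: [0.2, -0.7, -0.5]
opening: 0.706
finger_force: 0.0
```

```bash
cat > hd.py <<'E'
from plant import ctrl
from h import *
s=ctrl.get_state();print(s["eef_pos"].round(4),s["contact_force"].round(2),s["tcp_rot"].round(3))
b=ctrl.read_camera("side")
def show(im):
    g=im[146:176,285:315].max(2)
    for i,r in enumerate(g): print(146+i,' '.join('%3d'%v for v in r))
show(b["image"])
E
python3 hd.py
```

```text
[ 0.6775 -0.0855  0.2443] [ 0.18 -0.7  -0.54] [-0.07   0.998 -0.003  0.009]
146 109 109 108 108 108 108 109 109 109 107 108 107 107 107 106 107 106 108 108 109 108 107 107 107 108 107 102  79  55  54
147 136 127 126 105 118 117 117 109 108 108 107 108 108 108 107 107 107 108 108 107 107 106 107 107 107 106  94  63  54  54
148 151 149 149 147 148 149 150 148 147 145 137 138 138 128 128 118 117 117 115 106 107 107 107 108 107  94  78  55  54  54
149 152 152 152 153 153 153 154 154 154 154 152 152 153 150 149 148 148 147 146 108 105 106 106 107 106  81  65  73  75  78
150 153 153 154 154 154 154 154 154 155 153 132 115 116 135 154 154 154 153 138 101 106 106 107 107 104  69  60  67  69  68
151 154 154 155 155 155 155 155 155 153 132  72  57  60  78 117 155 156 157 103 101 106 105 106 106 105  64  59  62  63  63
152 155 155 156 156 156 156 156 156 153 100  36  38  39  39  81 156 158 129  87 104 105 104 105 106 105  63  59  64  64  64
153 156 156 156 156 157 157 158 157 154  91  35  37  37  34  61 156 154  97  98 107 106 106 106 106 104  64  58  64  63  64
154 156 156 158 159 159 159 158 
[... 1995 characters left out ...]
  97  95  59  83  96 100 118 130 130 129 131 140 124 124 125 123 124 124 123 123
171 108 108 107 105 105 106 105 106 105  91  97  96  89  94  97  99 118 135 134 135 135 138 132 133 133 133 133 133 132 132
172 107 107 106 106 106 106 105 107 104  83  97  98  98  96  97  99  98 115 115 113 113 113 113 113 116 117 117 118 122 123
173 106 107 107 106 107 106 108 108 107  95  97  96  97  97  97  98  85  98  99  99  99  99  99  99 100 101 102 101 103 103
174 106 106 107 107 107 107 108 108 107 107 102 102  95  95  96  96 100 103 104 104  91  91  91  91  90  93 102 102 103 106
175 105 105 105 106 107 107 107 106 107 107 106 107 105 105 105 105 107 106 106 107 103 103 103 104 102 104 112 126 147 143
```

Handle edges at row 152 centre on column 296.6 and at row 163 on 297.4. Against the projected vertical that is about 1.7° outward, so it stands at its 1.6 stop. The pivot works out at (0.648,-0.088). I settle over it for the regrip.

Emit:
drive_tool --moves '[[[0,0,0],[0.027,0,0.02],0.05],[[0,0,0],[0,0,0],0.05],[[0,0,0],[0,0,0],0.05]]' --grip_force 40

```text
time: 12.15
eef_pos: [0.6474, -0.0883, 0.217]
tcp_rot: [-0.069, 0.998, -0.0, 0.001]
contact_force: [0.9, -0.1, 0.2]
opening: 0.585
finger_force: 0.0
```

Run:
```python
from plant import ctrl
from h import *
s=ctrl.get_state();R=Ro.from_quat(s["tcp_rot"]).as_matrix()
print(s["eef_pos"],R.round(3),R.T@(np.array([.650,-.0868,.147])-s["eef_pos"]),s["qpos"].round(3))
```

```text
[ 0.64744073 -0.08833411  0.21698308] [[-0.99  -0.139  0.001]
 [-0.139  0.99  -0.001]
 [-0.001 -0.001 -1.   ]] [-0.00266429  0.00121731  0.06998538] [-0.291  0.264  1.662 -0.     1.214 -2.   ]
```

Emit:
drive_tool --moves '[[[0,0,0],[-0.0027,0.0012,0.035],0.05],[[0,0,0],[0,0,0.035],0.05],[[0,0,0],[0,0,0],0.03],[[0,0,0],[0,0,0],0.015],[[0,0,0],[0,0,0],0.012]]' --grip_force 40

```text
time: 12.78
eef_pos: [0.6502, -0.0867, 0.1478]
tcp_rot: [-0.07, 0.998, -0.0, 0.002]
contact_force: [1.5, 0.3, -3.2]
opening: 0.197
finger_force: 39.4
```

Emit:
drive_tool --moves '[[[0,0,0],[0,0,0],0.012],[[0,0,0],[0,0,0],0.012],[[0,0,0],[0,0,0],0.012]]'

```text
time: 13.15
eef_pos: [0.6501, -0.0867, 0.1477]
tcp_rot: [-0.07, 0.998, -0.0, 0.002]
contact_force: [3.1, 0.6, 0.7]
opening: 0.199
finger_force: 39.7
```

Centred with only small forces. Now the crank: each row turns the tool 0.15 rad about the crank axis, which lies at (0.072,-0.002) in the tool frame.

Emit:
drive_tool --moves '[[[0,0,0.1],[0.0002,-0.0072,0],0.012],[[0,0,0.15],[0.0005,-0.0108,0],0.012],[[0,0,0.15],[0.0005,-0.0108,0],0.012],[[0,0,0.1],[0.0002,-0.0072,0],0.012],[[0,0,0],[0,0,0],0.012]]'

```text
time: 13.78
eef_pos: [0.6466, -0.1222, 0.1476]
tcp_rot: [0.179, 0.984, -0.0, 0.001]
contact_force: [1.4, 1.3, 2.2]
opening: 0.196
finger_force: 40.3
```

```bash
cat > st.py <<'E'
from plant import ctrl
from h import *
import sys
s=ctrl.get_state();R=Ro.from_quat(s["tcp_rot"]).as_matrix()
ax=np.array([.579,-.0988]);d=s["eef_pos"][:2]-ax
a=np.arctan2(d[1],d[0]);a0=np.arctan2(-.0867+.0988,.6501-.579)
er=d/np.hypot(*d);et=np.array([er[1],-er[0]])
F=s["contact_force"]
print("r",np.hypot(*d).round(4),"theta",((a0-a)%(2*np.pi)).round(3),"Ft",F[:2]@et,"Fr",F[:2]@er,"Fz",F[2],"z",s["eef_pos"][2],"yaw err",R[:,2].round(3),"tool F",(R.T@F).round(1),"tau",s["wrist_torque"].round(2),s["qpos"].round(2),"axis in tool",(R.T@np.append(-d,0)).round(4))
E
python3 st.py
```

```text
r 0.0715 theta 0.502 Ft -1.6797827874269036 Fr 0.9087701803851651 Fz 2.1581401677063803 z 0.14764098876887816 yaw err [ 0.002 -0.    -1.   ] tool F [-0.9  1.7 -2.2] tau [ 0.17 -0.32  0.05] [-0.34  0.34  1.7   0.    1.1  -1.55] axis in tool [ 0.0715 -0.0019 -0.0001]
```

It moved 0.50 rad with the radius held. Going on, ending on a moving row so that the drag shows.

Emit:
drive_tool --moves '[[[0,0,0.15],[0.0005,-0.0108,0],0.012],[[0,0,0.15],[0.0005,-0.0108,0],0.012],[[0,0,0.1],[0.0002,-0.0072,0],0.012],[[0,0,0.05],[0.0001,-0.0036,0],0.012],[[0,0,0.05],[0.0001,-0.0036,0],0.012]]'

```text
time: 14.4
eef_pos: [0.6271, -0.1513, 0.1476]
tcp_rot: [0.417, 0.909, 0.0, 0.001]
contact_force: [3.1, 3.1, 3.1]
opening: 0.2
finger_force: 40.3
```

```bash
python3 st.py
```

```text
r 0.0712 theta 0.998 Ft -4.399527945898208 Fr -0.1793364770389114 Fz 3.1298628230298333 z 0.14762089888458083 yaw err [ 0.003 -0.    -1.   ] tool F [ 0.3  4.4 -3.1] tau [ 0.34 -0.47  0.3 ] [-0.39  0.32  1.73  0.    1.09 -1.11] axis in tool [ 0.0711 -0.0021 -0.0001]
```

Emit:
drive_tool --moves '[[[0,0,0.05],[0.0001,-0.0036,0],0.012],[[0,0,0.05],[0.0001,-0.0036,0],0.012],[[0,0,0.05],[0.0001,-0.0036,0],0.012],[[0,0,0.05],[0.0001,-0.0036,0],0.012],[[0,0,0.05],[0.0001,-0.0036,0],0.012]]'

```text
time: 15.02
eef_pos: [0.6122, -0.1616, 0.1476]
tcp_rot: [0.527, 0.85, 0.0, 0.002]
contact_force: [3.4, 0.5, 2.3]
opening: 0.2
finger_force: 40.2
```

```bash
python3 st.py;python3 - <<'E'
from plant import ctrl
from h import *
T=ctrl.read_camera("top");d=pickle.load(open("cam0.pkl","rb"))["top"]
im=[cv2.resize(c["image"][155:210,265:355],None,fx=8,fy=5.4,interpolation=cv2.INTER_CUBIC) for c in(d,T)]
cv2.imwrite("pics/c6.png",cv2.convertScaleAbs(np.vstack(im)[:,:,::-1],alpha=1.6))
E
```

```text
r 0.071 theta 1.252 Ft -3.282764322671762 Fr 1.1698890260559431 Fz 2.337506822466423 z 0.14763265280215007 yaw err [ 0.003 -0.001 -1.   ] tool F [-1.1  3.3 -2.3] tau [ 0.07 -0.53  0.2 ] [-0.42  0.29  1.76 -0.    1.08 -0.88] axis in tool [ 0.071  -0.0018 -0.0002]
```

View pics/c6.png

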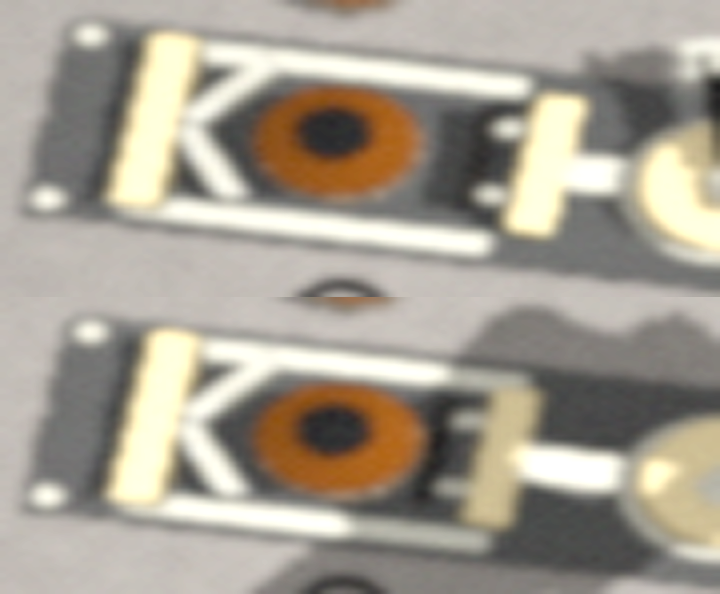

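The lower half shows the jaw moved on from (545,165) to (505,460). The bottle, cap at (335,430), has not moved and the V apex is near (190,430). I'll track the bottle outline by code while cranking on.

```bash
cat > bt.py <<'E'
from h import *
def bottle(c):
    im=c["image"];g=cv2.resize(im[160:205,280:335],None,fx=8,fy=8,interpolation=cv2.INTER_CUBIC)
    h=cv2.cvtColor(g,cv2.COLOR_RGB2HSV);m=((h[...,0]<20)&(h[...,1]>150)&(h[...,2]>35)).astype(np.uint8)
    ct=max(cv2.findContours(m,0,1)[0],key=cv2.contourArea);hull=cv2.convexHull(ct)
    M=cv2.moments(hull);x,y=M["m10"]/M["m00"],M["m01"]/M["m00"]
    u,v=280+(x+.5)/8-.5,160+(y+.5)/8-.5
    p=ray(c,u,v,.09)[:2]-np.array([.579,-.0988]);yb=np.array([.1421,.9899])
    return "bottle dist %.1f side %.1f mm area %.0f"%(p@yb*1e3,(p[0]*yb[1]-p[1]*yb[0])*1e3,cv2.contourArea(hull)/64)
E
python3 - <<'E'
from bt import *
from plant import ctrl
d=pickle.load(open("cam0.pkl","rb"))["top"];print(bottle(d));print(bottle(ctrl.read_camera("top")))
f=lambda x,y,z:ray(d,265+(x+.5)/8-.5,155+(y+.5)/5.4-.5,z)[:2]-np.array([.579,-.0988])
yb=np.array([.1421,.9899])
for p in((190,132),(200,132),(270,65),(240,190)):
    q=f(*p,.067);print((q@yb).round(4),(q[0]*yb[1]-q[1]*yb[0]).round(4))
E
echo 'from bt import *
print(bottle(ctrl.read_camera("top")))' >> st.py
```

```text
bottle dist 157.2 side -2.9 mm area 295
bottle dist 156.4 side -2.8 mm area 303
0.215 -0.0052
0.2111 -0.0045
0.1905 0.0383
0.1902 -0.0352
```

Emit:
drive_tool --moves '[[[0,0,0.1],[0.0002,-0.0072,0],0.012],[[0,0,0.05],[0.0001,-0.0036,0],0.012],[[0,0,0.05],[0.0001,-0.0036,0],0.012],[[0,0,0.05],[0.0001,-0.0036,0],0.012],[[0,0,0.05],[0.0001,-0.0036,0],0.012]]'

```text
time: 15.75
eef_pos: [0.5918, -0.1687, 0.1476]
tcp_rot: [0.648, 0.762, 0.0, 0.002]
contact_force: [3.8, -0.3, 2.7]
opening: 0.197
finger_force: 40.3
```

```bash
python3 st.py
```

```text
r 0.0711 theta 1.558 Ft -3.713868426486193 Fr 1.0071976555010493 Fz 2.7170389896146516 z 0.14760966541702572 yaw err [ 0.003 -0.002 -1.   ] tool F [-0.9  3.7 -2.7] tau [-0.05 -0.49  0.3 ] [-0.44  0.25  1.81 -0.    1.07 -0.6 ] axis in tool [ 0.0711 -0.0014 -0.0002]
bottle dist 158.0 side -2.7 mm area 299
```

Baseline moving drag reads about 3.5 N, and the pad has just reached the bottle. The V geometry predicts seating at about 175 mm, crank at about 2.6 rad. On to about 2.05.

Emit:
drive_tool --moves '[[[0,0,0.1],[0.0003,-0.0072,0],0.012],[[0,0,0.1],[0.0003,-0.0072,0],0.012],[[0,0,0.1],[0.0003,-0.0072,0],0.012],[[0,0,0.1],[0.0003,-0.0072,0],0.012],[[0,0,0.05],[0.0001,-0.0036,0],0.012]]'

```text
time: 16.42
eef_pos: [0.5595, -0.1674, 0.1476]
tcp_rot: [0.801, 0.598, 0.0, 0.002]
contact_force: [3.1, -1.5, 3.2]
opening: 0.197
finger_force: 40.3
```

```bash
python3 st.py
```

```text
r 0.0714 theta 2.017 Ft -3.374859810701547 Fr 0.5872107801103879 Fz 3.2406084679253078 z 0.14762433122117863 yaw err [ 0.003 -0.003 -1.   ] tool F [-0.6  3.4 -3.2] tau [-0.35 -0.5   0.23] [-0.46  0.19  1.89 -0.    1.06 -0.17] axis in tool [ 0.0714 -0.0008 -0.0002]
bottle dist 164.2 side -3.0 mm area 300
```

Emit:
drive_tool --moves '[[[0,0,0.05],[0.0001,-0.0036,0],0.012],[[0,0,0.05],[0.0001,-0.0036,0],0.012],[[0,0,0.05],[0.0001,-0.0036,0],0.012],[[0,0,0.05],[0.0001,-0.0036,0],0.012],[[0,0,0.05],[0.0001,-0.0036,0],0.012]]'

```text
time: 17.1
eef_pos: [0.5428, -0.1606, 0.1476]
tcp_rot: [0.87, 0.494, -0.0, 0.002]
contact_force: [1.9, -3.1, 4.1]
opening: 0.198
finger_force: 40.3
```

```bash
python3 st.py
```

```text
r 0.0716 theta 2.269 Ft -3.1888181643126114 Fr 1.6995453355419625 Fz 4.070981484455868 z 0.14758215671377006 yaw err [ 0.002 -0.004 -1.   ] tool F [-1.7  3.2 -4.1] tau [-0.62 -0.2   0.37] [-0.47  0.15  1.93 -0.    1.06  0.07] axis in tool [ 0.0716 -0.0006 -0.0002]
bottle dist 167.6 side -2.8 mm area 297
```

The bottle moves along with the pad at a constant 2 mm offset, not seated yet. Continuing.

Emit:
drive_tool --moves '[[[0,0,0.05],[0.0001,-0.0036,0],0.012],[[0,0,0.05],[0.0001,-0.0036,0],0.012],[[0,0,0.05],[0.0001,-0.0036,0],0.012],[[0,0,0.05],[0.0001,-0.0036,0],0.012],[[0,0,0.05],[0.0001,-0.0036,0],0.012]]'

```text
time: 17.77
eef_pos: [0.5283, -0.1498, 0.1476]
tcp_rot: [0.924, 0.382, -0.001, 0.002]
contact_force: [-0.0, -5.4, 5.3]
opening: 0.194
finger_force: 40.3
```

```bash
python3 st.py
```

```text
r 0.0719 theta 2.522 Ft -3.798031592959647 Fr 3.8387710000570974 Fz 5.348012202765763 z 0.14757396063981984 yaw err [ 0.    -0.005 -1.   ] tool F [-3.8  3.8 -5.3] tau [-0.9   0.04  0.28] [-0.46  0.12  1.97 -0.    1.05  0.33] axis in tool [ 0.0719 -0.0004 -0.0002]
bottle dist 170.6 side -2.9 mm area 294
```

Emit:
drive_tool --moves '[[[0,0,0.05],[0.0001,-0.0036,0],0.012],[[0,0,0.05],[0.0001,-0.0036,0],0.012],[[0,0,0.05],[0.0001,-0.0036,0],0.012]]'

```text
time: 18.2
eef_pos: [0.5211, -0.1417, 0.1476]
tcp_rot: [0.95, 0.311, -0.001, 0.002]
contact_force: [-1.2, -5.2, 6.7]
opening: 0.198
finger_force: 40.4
```

```bash
python3 st.py
```

```text
r 0.072 theta 2.673 Ft -3.451154132446312 Fr 4.0315922673113205 Fz 6.673520906353721 z 0.1475623602549925 yaw err [-0.001 -0.005 -1.   ] tool F [-4.   3.5 -6.6] tau [-0.92  0.21  0.26] [-0.45  0.1   1.99 -0.01  1.05  0.49] axis in tool [ 0.072  -0.0003 -0.0002]
bottle dist 171.9 side -2.9 mm area 289
```

Emit:
drive_tool --moves '[[[0,0,0.05],[-0.0006,-0.0036,0],0.012],[[0,0,0.05],[-0.0006,-0.0036,0],0.012]]'

```text
time: 18.5
eef_pos: [0.5168, -0.1359, 0.1476]
tcp_rot: [0.965, 0.263, 0.0, 0.002]
contact_force: [3.2, -4.1, 4.5]
opening: 0.198
finger_force: 40.5
```

```bash
python3 st.py
```

```text
r 0.0724 theta 2.772 Ft -5.148186132106593 Fr -0.5999083825285516 Fz 4.514472854032965 z 0.1475542429274893 yaw err [ 0.002 -0.004 -1.   ] tool F [ 0.6  5.2 -4.5] tau [-0.57 -0.34  0.28] [-0.45  0.08  2.01 -0.    1.05  0.59] axis in tool [ 0.0724 -0.0004 -0.    ]
bottle dist 171.9 side -2.8 mm area 290
```

Emit:
drive_tool --moves '[[[0,0,0.05],[-0.0003,-0.0036,0],0.012],[[0,0,0.05],[-0.0002,-0.0036,0],0.012]]'

```text
time: 18.8
eef_pos: [0.5133, -0.1297, 0.1475]
tcp_rot: [0.977, 0.215, 0.001, 0.002]
contact_force: [3.4, -3.5, 4.2]
opening: 0.198
finger_force: 40.4
```

```bash
python3 st.py
```

```text
r 0.0726 theta 2.871 Ft -4.633775731287513 Fr -1.6162373555861242 Fz 4.226716142973492 z 0.1475378185681153 yaw err [ 0.003 -0.003 -1.   ] tool F [ 1.7  4.6 -4.2] tau [-0.59 -0.48  0.31] [-0.44  0.07  2.02 -0.    1.05  0.7 ] axis in tool [ 0.0726 -0.0005  0.0001]
bottle dist 171.9 side -2.8 mm area 290
```

The bottle has stopped at 171.9 mm (seating at θ ≈ 2.62) and the handle force is rising. 20 N needs another 0.36 rad, so the target is θ ≈ 2.97.

Emit:
drive_tool --moves '[[[0,0,0.05],[0,-0.0036,0],0.012],[[0,0,0.05],[0.0001,-0.0036,0],0.012],[[0,0,0],[0,0,0],0.012]]'

```text
time: 19.23
eef_pos: [0.5104, -0.1229, 0.1475]
tcp_rot: [0.986, 0.167, 0.001, 0.002]
contact_force: [2.8, -4.1, 4.7]
opening: 0.198
finger_force: 40.5
```

```bash
python3 st.py
```

```text
r 0.0728 theta 2.972 Ft -4.813471697831109 Fr -1.2624911853820804 Fz 4.691483501206917 z 0.14753237904272368 yaw err [ 0.002 -0.003 -1.   ] tool F [ 1.3  4.8 -4.7] tau [-0.63 -0.35  0.27] [-0.43  0.06  2.03 -0.    1.05  0.81] axis in tool [ 0.0728 -0.0003  0.0001]
bottle dist 171.8 side -2.9 mm area 291
```

At 2.972, about 20 N by this reckoning. I release, go straight up, and check the handle.

Emit:
drive_tool --moves '[[[0,0,0],[0,0,0],0.04],[[0,0,0],[0,0,0],0.05],[[0,0,0],[0,0,-0.05],0.05],[[0,0,0],[0,0,-0.05],0.05],[[0,0,0],[0,0,0],0.05]]'

```text
time: 19.9
eef_pos: [0.511, -0.1221, 0.2506]
tcp_rot: [0.986, 0.165, 0.003, 0.002]
contact_force: [-0.3, -1.2, -0.0]
opening: 0.587
finger_force: 0.0
```

```bash
python3 st.py
python3 - <<'E'
from plant import ctrl
from h import *
b=ctrl.read_camera("side")
P=np.array([.579-.07*np.cos(2.972-.169),-.0988-.07*np.sin(2.972-.169),0]) 
th=.168-2.972;P=np.array([.579+.07*np.cos(th),-.0988+.07*np.sin(th),.103])
q=proj(b,[P,P+[0,0,.062]]);print(P,q)
u,v=q[1].round().astype(int);np.set_printoptions(linewidth=250)
print(v-6,u-12);print(b["image"][v-6:v+22,u-12:u+14].max(2))
c=cv2.resize(b["image"][125:225,250:360],None,fx=6,fy=6,interpolation=cv2.INTER_CUBIC)
cv2.imwrite("pics/c7.png",cv2.convertScaleAbs(c[:,:,::-1],alpha=1.6))
E
```

```text
r 0.0719 theta 2.98 Ft -1.0549707111008715 Fr 0.631479839251127 Fz -0.017690495904496145 z 0.2505656462260499 yaw err [ 0.007 -0.002 -1.   ] tool F [-0.6  1.1  0. ] tau [ 0.03 -0.04 -0.07] [-0.43 -0.05  1.94  0.    1.24  0.81] axis in tool [0.0719 0.0001 0.0004]
bottle dist 171.7 side -2.9 mm area 291
[ 0.51295117 -0.12198516  0.103     ] [[338.80055858 166.25107339]
 [339.10088952 149.51432438]]
144 327
[[ 62  63  63  62  63  62  62  64  63  62  62  62  62  63  62  62  63  62  61  62  62  62  63  60  94  67]
 [ 62  62  62  62  62  63  63  62  63  63  62  62  63  62  63  61  63  63  63  62  63  63  62  70  79  67]
 [ 58  61  66  67  68  67  65  66  62  62  63  64  63  62  63  61  62  63  62  62  62  61  64 109  61  68]
 [ 80  79  60  59  61  58  59  59  54  55  56  58  58  58  65  68  68  67  64  65  61  62  66  95  55  67]
 [ 86  85  81  81  81  81  80  81  80  79  80  81  81  80  59  59  59  60  59  57  58  55  74  69  53  67]
 [ 86  85  86  85  86  86  85  85  85  86  86  64  63  66  69  80  81  81  81  81  80  65  88  55  53  60]
 [ 88  88  88  89  85  84  86  86  87  85  73  41 
[... 1604 characters left out ...]
  44  55  89 111 106 104 103 101 103 105 104 103 104 104]
 [104 103 102 104 104 105 104 104  89  89  85  84  86  88 115 111 100 103 103 103 102 102 103 103 105 105]
 [103 103 104 104 105 103 104 104  87  88  95  94  95  96 102 100  96 104 103 103 103 103 104 104 104 103]
 [105 104 104 104 104 105 104 103  88  82  98  95  77  73  95  94  96 103 103 103 104 103 105 104 104 103]
 [110 111 116 116 115 115  94  95 115 101  99  94  71  55  96  95  96 103 103 103 103 103 104 104 103 103]
 [ 92  92  95  95  95  94  87  88  96  84  98  95  91  87  96  95  96 103 102 102 103 104 104 103 104 103]
 [ 83  87  89  93  92  95  94  92  98  86 100  95  96  96  96  95  96 104 103 103 102 104 105 104 105 104]]
```

View pics/c7.png

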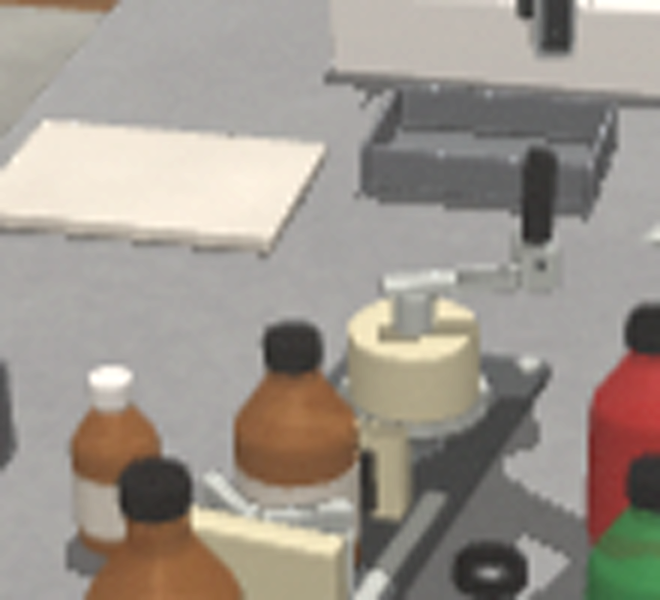

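The handle stands up (base (538,240) to top (540,150), about 1° outward by the edge fit). The bottle is against the V stop, the jaw is on it, nothing else has moved and the gripper is clear. Handing in.

```bash
python3 -c "
from plant import ctrl
print(ctrl.sign_off())"
```

```text
the job is handed in; nothing more can be done
None
```

I handed the job in at about 20 s: the handle stands up (about 1° outward), and the bottle sits against the V stop with an estimated squeeze of about 20 N, worked out from the crank angle (2.97 rad) since the handle force rose too little to confirm it; no verdict was shown.

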